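Find the heavy side of a rotor on the balancing stand and hold it down

ROBOT

A 6-joint arm with a two-finger parallel gripper is mounted at the origin on a cart in front of the work surface, level with it; the furniture and walls round the work are solid. World frame = base frame: x ahead of the robot, y to its left, z up, the work surface at z = 0. Lengths are in m, angles in rad, forces in N, time in s.
With the tool pointing down it reaches from about 0.325 to 0.75 m from the base axis. Payload 7.6 kg.
Tool frame: the origin (TCP) lies on the centre line of the jaws, within the pads' length; the fingertips stand 19 mm ahead of it and the grasp point (between the pads) is the TCP; z points along the fingers, y is the line along which they close (so a half turn about z gives the same grasp; the last joint's range is limited). The gripper opens to 85 mm and grips with 20 to 120 N. Pads are 22 mm wide; open, the fingers measure 114 mm over their backs; the gripper's body (76 mm by 85 mm) begins 54 mm behind the grasp point. The pads swing forward as they close: fully open they stand 13 mm farther back than shut.
Start: joints at [-0.07, 0.052, 1.401, -0, 1.689, -0.07], TCP at [0.525, 0, 0.25] pointing down, gripper open.
Joint ranges: [-2.9, 2.9], [-0.91, 2.17], [0.12, 2.37], [-1.06, 4.2], [0.26, 2.73], [-2.93, 2.93]. Speed limits (rad/s): [2.57, 2.57, 3.01, 3.14, 3.14, 3.14].

INTERFACE

Orientations are given as a rotation vector (axis times angle).
In Python, from station import arm gives the robot as it stands. The module is installed in compiled form; this text tells all that it offers. Calls block until the motion is done:
- arm.movep(position, orientation): joint-space move of the TCP to a pose.
- arm.movel(position, max_speed=0.15, rotation=None, until_force=None): straight line of the TCP; rotation=None keeps the orientation; max_speed is the mean speed in m/s. With until_force (N) it stops when the force on the tool has changed by that much, and returns True; else False.
- arm.set_joints(angles): joint-space move.
- arm.release() and arm.grab(grip_force=None): open the fingers fully, or close them until they stop; grip_force is the grip in N (None keeps the last).
- arm.pause(seconds).
- arm.solve_ik(position, orientation): joint angles nearest the present ones, or None.
- arm.read_state(): the state.
- arm.get_image(name): name is "scene" or "side" or "wrist"; returns a dict with "color" (480x640x3 uint8, red, green, blue), "camera_matrix" (3x3 intrinsics, pixels), "position" and "attitude" of the camera in the world; the wrist camera has in their place "hand_eye" (4x4, takes a point from camera to tool coordinates, whose origin is the TCP and whose axes are the flange's). Camera axes: x right, y up, looking along -z (the intrinsics and any distortion apply to the point x, -y, -z); pixel columns grow to the right and rows downward; lengths in m; the calibration is good to about 2 mm. The wrist camera is an equidistant fisheye: a pixel r from the principal point sees the ray r / f radians off the axis. A picture is of the moment at which its call begins: read the wrist's pose just before it. There is no depth.
A pose or a line that the arm cannot do raises arm.PlanningError and nothing moves.
- arm.sign_off(): hands the job in; it is judged then, once.
The state is a dict: "time_s": time; "joint_pos": joint angles; "dq": joint speeds; "joint_torque": joint torques, N m; "eef_pos": TCP position; "ee_rot": TCP orientation; "force": force on the tool from outside, world axes, zero at the start; "torque": the same for the moment, N m; "opening": finger opening in m; "grip_force": force on a finger pad.
Only numpy, scipy, OpenCV 4.12 (cv2) and the standard library are available. Lean on these libraries where they do the work, as an engineer would, in place of code of your own. Each camera call takes 0.05 s, during which the arm holds its last target. There are 200 camera calls.

TASK

Swing the hasp with the red knob off its catch, well clear of the drum on the blue balancing stand. Then turn the drum by its pins to feel which side of it is heavy (its bearing is stiff, so it stays wherever it is left, and the heavy side shows nowhere), bring the heavy side to the bottom, and finish while still gripping the drum by a pin, at rest, with the heavy side straight down. Leave the amber bottle and the small vial standing where they are.

Things in the scene. Friction and masses are not known exactly. Their poses are not given: they have to be found in the camera images.
- stand: Blue balancing stand, fixed to the bench, base 250 x 130 x 12 mm; origin on the bench below the middle of the drum's front face, z up, x along the axle and away from the robot, y to the left. On it: catch post at x = -85 mm (131 mm high), bearing pedestal behind the drum (x = 38 to 64 mm, 50 mm wide, 130 mm high), hasp pivot post at x = +115 mm (188 mm high).
- axle (a point): On the axle at the drum's front face, 105 mm above the bench; same axes as the stand. The bearing drags with 0.30 N m dry friction plus 0.15 N m per rad/s; the unbalance adds up to 0.19 to 0.26 N m of resistance when the heavy side goes up and helps by as much when it goes down. So the drum stays where left; a pin takes 1 to 14 N across its arm to turn it slowly.
- drum: Aluminium drum, 110 mm diameter, 26 mm thick, turning endlessly; origin at the centre of its front face, x along the axle away from the robot. Four steel pins, 12 mm diameter, stand 40 mm out of the front face (towards -x) at 42 mm from the axle on the drum's own +z, +y, -z and -y; that on +z has a red tip, only for following the turning. The heavy side lies anywhere, new every time, but over 1 rad from straight down.
- hasp (a joint): Hasp swing angle in rad: 0 to 0.12 at the start, on its catch with the strap lying forward over the drum; grows as the red knob swings to the stand's -y side (right, seen from the robot); stop at 1.8. Well clear of the drum means beyond 1.2. Friction 0.08 N m; stays where left.
- hasp_pivot (a point): Upright pivot pin of the hasp, at the strap's height (174 mm), above x = +115 mm, y = 0 of the stand.
- hasp_knob (a point): Middle of the red knob standing up on the free end of the hasp: 16 mm in diameter, 27 mm tall, centre 191 mm above the bench, 195 mm from the pivot pin. The steel strap below it is 18 mm wide, 171 to 177 mm high, just over the drum; 11 mm in front of the knob its end is bent down to the catch, to 123 mm.
- bottle_mid (a point): Middle of the brown amber bottle with white cap, 56 mm in diameter, 114 mm tall, standing right of the stand; loose, not to be disturbed.
- vial_mid (a point): Middle of a small glass vial with black cap, 27 mm in diameter, 56 mm tall, standing left of the stand; loose, not to be disturbed.

How it is judged:
On the way:
1. the hasp is swung off its catch, beyond 1.2 rad (value of joint hasp above 1.2 rad), for 0.2 s.
At the end, for the whole second after the job is handed in: The hasp stands beyond 1.2 rad; the fingers grip the drum with more than 3 N; the drum is at rest (below 0.1 rad/s) with its heavy side within 0.3 rad (17 degrees) of straight down (value of joint hasp above 1.2 rad and z of heavy_c0 in the frame of stand below 0.0716 m and contact force between the fingers and drum above 3 N and angular speed of drum below 0.1 rad/s); the arm keeps its last pose, push and grip.
It fails at once if the amber bottle is shifted by more than 30 mm or knocked over (distance of bottle_mid from where it was at the start of the episode above 0.03 m).
It fails at once if the vial is shifted by more than 30 mm or knocked over (distance of vial_mid from where it was at the start of the episode above 0.03 m).
It also fails if it takes over 72 s, if anything falls off the work surface, if the arm or the gripper's body presses on something with over 40 N, if the wrist force passes 120 N, or if a joint passes its speed limit or range.

## Working session

There is one attempt and no reset: what is moved stays moved. The work goes in short steps, each a Python script; the robot and the scene stay as the last script left them, time stands still between calls to the robot, and variables do not carry over. Pictures are saved under pics/ and viewed, at most 10 in all, crops included, and the job is handed in when it is done.

```bash
mkdir -p pics
python3 - <<'E'
from station import arm
import cv2
for n in ["scene","side"]:
    i=arm.get_image(n); cv2.imwrite(f"pics/{n}0.png",i["color"][:,:,::-1])
    print(n,i["camera_matrix"],i["position"],i["attitude"],[k for k in i])
s=arm.read_state();print(s)
E
```

```text
scene [[511.06935394   0.         322.1710011 ]
 [  0.         511.06935394 238.71014144]
 [  0.           0.           1.        ]] [0.15483207 0.7585689  0.97877807] [ 0.26806097 -1.04396599 -2.40177638] ['color', 'camera_matrix', 'position', 'attitude']
side [[435.83674174   0.         324.39083321]
 [  0.         435.83674174 237.70900345]
 [  0.           0.           1.        ]] [0.3934644  0.93864853 0.47889079] [ 0.18556557 -1.6890268  -2.44177034] ['color', 'camera_matrix', 'position', 'attitude']
{'time_s': 0.1, 'joint_pos': array([-7.02980233e-02,  5.27925323e-02,  1.40160197e+00,  1.23494935e-05,
        1.68860231e+00, -7.03112652e-02]), 'dq': array([-0.00063928, -0.00011513, -0.00315347, -0.00107709,  0.00045557,
       -0.0002178 ]), 'joint_torque': array([ 2.37367596e-03, -3.82580674e+01, -3.60984743e+01, -5.21182415e-05,
        4.78979055e-03, -6.69374316e-06]), 'eef_pos': array([5.24765119e-01, 4.37383455e-05, 2.49557528e-01]), 'ee_rot': array([-2.22066958e+00, -2.22070219e+00,  1.43118135e-03]), 'force': array([ 0.06660242, -0.74834032, -0.11809085]), 'torque': array([ 0.01184447,  0.0038491 , -0.00387149]), 'grip_force': 0.0, 'opening': 0.08551394768373845}
```

View pics/scene0.png

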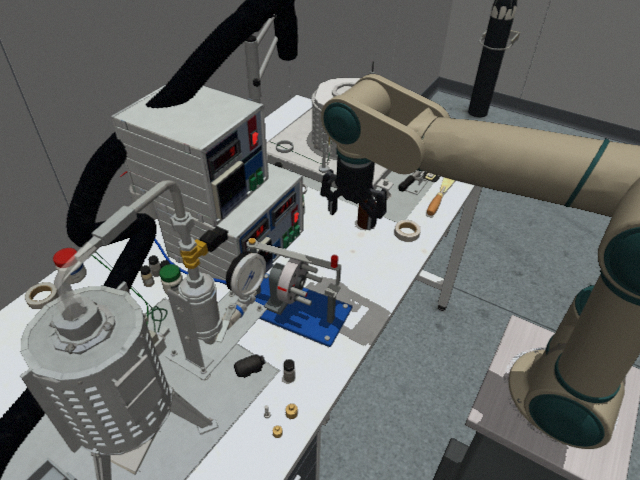

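View pics/side0.png

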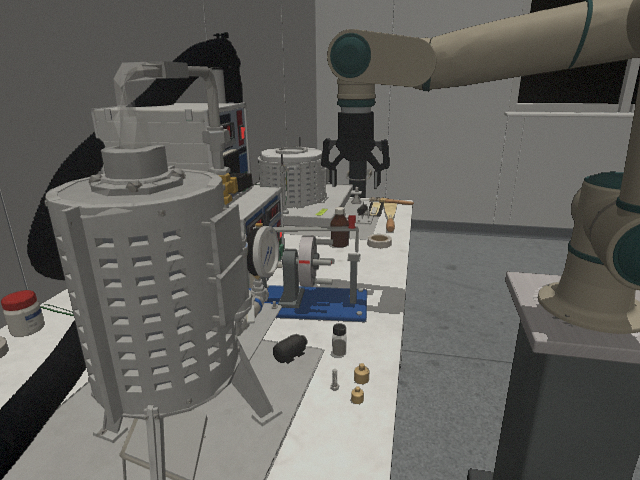

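The blue stand is at scene (305,305), with the hasp knob near (334,260). In the side view it is at (315,300), with the knob near (352,220). I'll enlarge both.

Run:
```python
import cv2,numpy as np
a=cv2.imread("pics/scene0.png")[200:390,220:440]; b=cv2.imread("pics/side0.png")[190:370,240:420]
cv2.imwrite("pics/c1.png",cv2.resize(a,None,fx=3.6,fy=3.1,interpolation=2)[:589,:792]) 
cv2.imwrite("pics/c2.png",cv2.resize(b,None,fx=3.3,fy=3.3,interpolation=2))
```

```text
(no output)
```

View pics/c1.png

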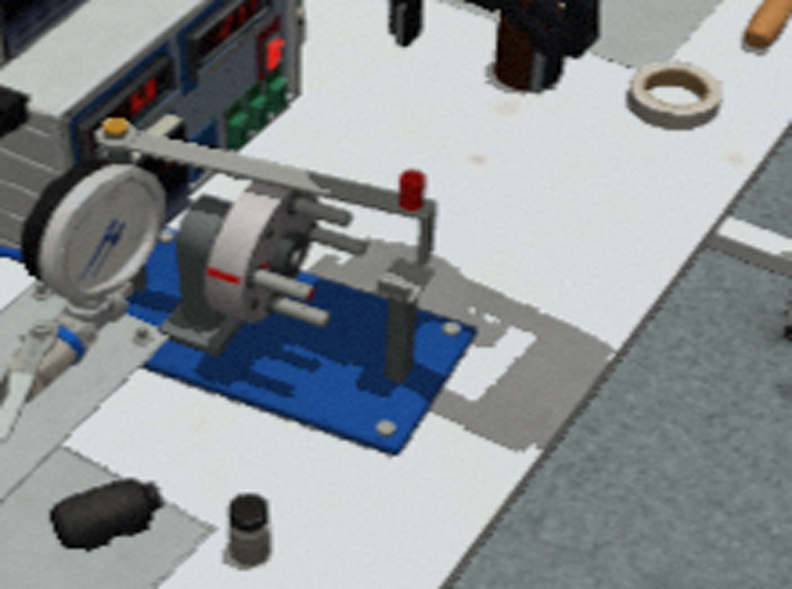

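View pics/c2.png

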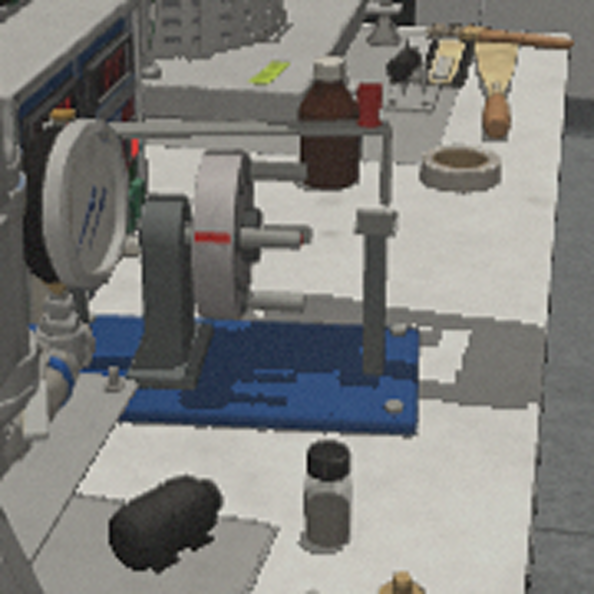

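Both crops are clear. The knob is at scene (334.4,261.3) and side (351.8,221.5). The red-tip pin points to +y, and its tip is at scene (305.6,294.5) and side (332.8,261.8). I'll fit the stand pose from these points.

```bash
cat > fit.py <<'E'
import numpy as np
from scipy.spatial.transform import Rotation as R
from scipy.optimize import least_squares
C={'s':(511.06935,322.171,238.710,[0.15483207,0.7585689,0.97877807],[0.26806097,-1.04396599,-2.40177638]),
 'd':(435.83674,324.3908,237.709,[0.3934644,0.93864853,0.47889079],[0.18556557,-1.6890268,-2.44177034])}
def proj(c,p):
    f,cx,cy,t,a=C[c]; q=R.from_rotvec(a).inv().apply(np.array(p)-t); return np.array([cx-f*q[0]/q[2], cy+f*q[1]/q[2]])
def onz(c,uv,z):
    f,cx,cy,t,a=C[c]; d=R.from_rotvec(a).apply([(uv[0]-cx)/f,-(uv[1]-cy)/f,-1]); t=np.array(t); return t+d*(z-t[2])/d[2]
S=lambda u,v:('s',220+u/3.6,200+v/3.1); D=lambda u,v:('d',240+u/3.3,190+v/3.3)
def model(p):
    x,y,yaw,h,phi,c=p
    pin=lambda k:[-.04,-.042*np.sin(phi+k*np.pi/2),.105+.042*np.cos(phi+k*np.pi/2)]
    kn=[.115-.195*np.cos(h),-.195*np.sin(h),.191]
    L=[(S(412,190),kn),(D(369,104),kn),(S(396,444),[c,.065,.009]),(S(475,327),[c,-.065,.012]),(D(416,426),[c,.065,.009]),(D(418,328),[c,-.065,.012]),
     (S(308,293),pin(0)),(D(306,237),pin(0)),(S(350,216),pin(3)),(D(304,172),pin(3)),(S(325,317),pin(1)),(D(302,300),pin(1)),(S(365,246),pin(2)),
     (S(116,126),[.115,0,.188])]
    Rz=R.from_euler('z',yaw)
    return np.concatenate([proj(a[0],Rz.apply(b)+[x,y,0])-a[1:] for a,b in L])
def run():
    return least_squares(model,[.6,.2,0,.05,-1.57,-.11],loss='soft_l1')
if __name__=="__main__":
    r=run(); print(r.x.round(4)); print(model(r.x).reshape(-1,2).round(1).tolist())
    print("knob",onz('s',S(412,190)[1:],.191),onz('d',D(369,104)[1:],.191))
    print("vial", onz('s',S(249,512)[1:],.056),onz('d',D(328,455)[1:],.053))
    print("bottle",onz('d',D(330,72)[1:],.112),onz('s',S(522,84)[1:],0))
E
python3 fit.py
```

```text
[ 0.595   0.1088  0.1211  0.0795 -3.6119 -0.1133]
[[-0.3, 0.0], [-0.2, -0.3], [0.9, 1.7], [0.5, -1.8], [-0.3, -1.0], [-0.9, -1.6], [11.9, -2.6], [0.2, 11.8], [3.9, 0.5], [1.4, 4.5], [-3.3, 1.6], [-0.5, -3.7], [-10.8, 2.1], [-0.4, -0.7]]
knob [0.51759784 0.08345317 0.191     ] [0.51745646 0.08582997 0.191     ]
vial [0.50717882 0.27830548 0.056     ] [0.50942091 0.27487632 0.053     ]
bottle [ 0.59730404 -0.22780788  0.112     ] [ 6.00541908e-01 -2.45120949e-01 -1.11022302e-16]
```

```bash
sed -i 's/(S(350,216),pin(3)),(D(304,172),pin(3)),(S(325,317),pin(1)),(D(302,300),pin(1))/(S(350,216),pin(1)),(D(304,172),pin(1)),(S(325,317),pin(3)),(D(302,300),pin(3))/' fit.py; python3 fit.py
```

```text
[ 0.5952  0.109   0.1073  0.0858 -1.1919 -0.1139]
[[-0.3, 0.0], [-0.2, -0.3], [0.4, 2.1], [0.7, -1.1], [-0.5, -0.5], [-0.4, -1.3], [0.7, -0.1], [-2.2, 0.5], [-0.1, 1.0], [0.7, -0.2], [0.6, 0.6], [0.1, 0.5], [-0.2, 0.7], [-0.2, -1.2]]
knob [0.51759784 0.08345317 0.191     ] [0.51745646 0.08582997 0.191     ]
vial [0.50717882 0.27830548 0.056     ] [0.50942091 0.27487632 0.053     ]
bottle [ 0.59730404 -0.22780788  0.112     ] [ 6.00541908e-01 -2.45120949e-01 -1.11022302e-16]
```

The fit is consistent, with residuals under about 2 px: stand at (0.595,0.109), yaw 0.107, hasp 0.086. Next I'll swing the hasp and check IK for the drum poses.

```bash
cat > h.py <<'E'
import numpy as np
from scipy.spatial.transform import Rotation as R
from station import arm
X,Y,YAW=.5952,.109,.1073
Rs=R.from_euler('z',YAW)
R0=R.from_rotvec([-np.pi/np.sqrt(2),-np.pi/np.sqrt(2),0])
W=lambda p:Rs.apply(p)+[X,Y,0]
RD=R.from_euler('z',-np.pi/2)*R0   # tool down, y -> -y
def knob(h,z=.199): return W([.115-.195*np.cos(h),-.195*np.sin(h),z])
def krot(h): return (R.from_euler('z',h)*Rs*RD).as_rotvec()
def pin(th,x=-.026,k=1.,tilt=25,rad=.042):
    "TCP pose for pin at angle th from top (about +x)"
    p=W([x,-rad*np.sin(th),.105+rad*np.cos(th)])
    r=Rs*R.from_euler('x',k*th)*R.from_euler('y',-np.radians(tilt))*RD
    return p,r.as_rotvec()
E
python3 - <<'E'
from h import *
print((Rs*R.from_euler('y',-np.radians(25))*RD).as_matrix().round(2))
for k in (1,.5):
  for th in np.radians([-60,-45,-20,0,20,45,60]):
    for x in (0.042,0.09):
      q=arm.solve_ik(*pin(th,k=k,rad=x)); print(k,round(th,2),x,None if q is None else np.round(q,2))
for h in (.086,.7,1.45): print(knob(h),arm.solve_ik(knob(h),krot(h)))
E
```

```text
[[ 0.9   0.11  0.42]
 [ 0.1  -0.99  0.05]
 [ 0.42  0.   -0.91]]
1 -1.05 0.042 None
1 -1.05 0.09 None
1 -0.79 0.042 [ 0.51  0.23  1.64 -0.92  1.25  2.1 ]
1 -0.79 0.09 [ 0.57  0.23  1.56 -0.9   1.34  2.07]
1 -0.35 0.042 [ 0.32  0.05  1.7  -0.47  1.06  1.87]
1 -0.35 0.09 [ 0.36  0.02  1.64 -0.46  1.16  1.86]
1 0.0 0.042 [ 0.12 -0.02  1.74 -0.01  0.99  1.59]
1 0.0 0.09 [ 0.12 -0.07  1.68 -0.01  1.09  1.59]
1 0.35 0.042 [-0.08 -0.    1.75  0.46  1.04  1.3 ]
1 0.35 0.09 [-0.11 -0.04  1.7   0.45  1.14  1.31]
1 0.79 0.042 [-0.28  0.14  1.74  0.93  1.23  1.04]
1 0.79 0.09 [-0.35  0.13  1.68  0.9   1.32  1.07]
1 1.05 0.042 [-0.36  0.28  1.72  1.14  1.36  0.96]
1 1.05 0.09 [-0.44  0.28  1.66  1.11  1.45  0.98]
0.5 -1.05 0.042 [ 0.44  0.15  1.67 -0.68  1.12  2.03]
0.5 -1.05 0.09 [ 0.51  0.16  1.6  -0.67  1.21  2.05]
0.5 -0.79 0.042 [ 0.37  0.08  1.69 -0.53  1.07  1.94]
0.5 -0.79 0.09 [ 0.44  0.08  1.62 -0.53  1.16  1.96]
0.5 -0.35 0.042 [ 0.24  0.01  1.72 -0.25  1.01  1.76]
0.5 -0.35 0.09 [ 0.28 -0.03  1.66 -0.25  1.11  1.77]
0.5 0.0 0.042 [ 0.12 -0.02  1.74 -0.01  0.99  1.59]
0.5 0.0 0.09 [ 0.12 -0.07  1.68 -0.01  1.09  1.59]
0.5 0.35 0.042 [ 0.   -0.02  1.75  0.24  1.    1.42]
0.5 0.35 0.09 [-0.03 -0.06  1.69  0.24  1.1   1.41]
0.5 0.79 0.042 [-0.13  0.02  1.75  0.53  1.06  1.23]
0.5 0.79 0.09 [-0.2   0.    1.7   0.53  1.15  1.2 ]
0.5 1.05 0.042 [-0.2   0.07  1.75  0.68  1.1   1.13]
0.5 1.05 0.09 [-0.28  0.07  1.7   0.67  1.19  1.1 ]
[0.51817037 0.08385663 0.199     ] [0.09008564 0.07293621 1.48128617 0.         1.58737027 1.46758197]
[ 0.57470558 -0.01955663  0.199     ] [-9.82295930e-02  2.13051156e-01  1.32704953e+00 -4.44089210e-16
  1.60149197e+00  6.65266734e-01]
[ 0.70690692 -0.0736664   0.199     ] [-0.15577614  0.61448375  0.8132069   0.          1.713902   -0.14227981]
```

Run:
```python
from h import *
import cv2
arm.movep(knob(.086,.27),krot(.086))
arm.movel(knob(.086),.12)
arm.grab(25); s=arm.read_state(); print(s['opening'],s['grip_force'],s['force'],s['time_s'])
if .01<s['opening']<.03:
    for h in np.linspace(.086,1.45,10)[1:]:
        arm.movel(knob(h),.12,krot(h))
    s=arm.read_state(); print(s['opening'],s['force'],s['time_s'])
    arm.release()
    arm.movel(knob(1.45,.27),.2)
i=arm.get_image("side"); cv2.imwrite("pics/side1.png",i["color"][150:380,200:500,::-1].repeat(2,0).repeat(2,1))
print(arm.read_state()['time_s'])
```

```text
0.014652604011640553 24.356434852816164 [-0.79012051 -0.00895787  1.37943217] 2.8667
0.014671400728470617 [ 1.07994219 -3.54312351  3.7048119 ] 6.4667
7.6667
```

View pics/side1.png

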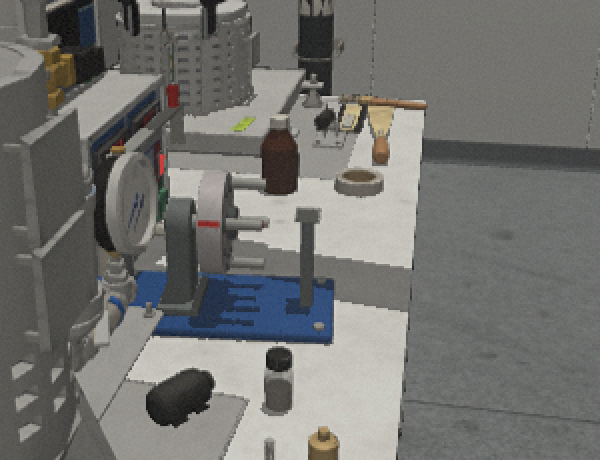

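The hasp strap now lies well off to the right, and the drum is free with the red pin toward the camera. Next is the approach to the top pin and one close look.

Run:
```python
from h import *
import cv2
th=-1.1919+np.pi/2
p,r=pin(th,rad=.13); s=arm.read_state()
arm.movel([s['eef_pos'][0]-.1,.05,.3],.25)
arm.movep(*pin(th,rad=.16)); arm.movel(pin(th,rad=.11)[0],.1)
s=arm.read_state(); print(s['force'],s['torque'],s['time_s'])
i=arm.get_image("wrist"); cv2.imwrite("pics/w1.png",i["color"][:,:,::-1])
f=i["camera_matrix"]; print(f,i["hand_eye"])
T=np.array(i["hand_eye"])
Rt=R.from_rotvec(s['ee_rot'])
for a in (0,1,2,3):
    t=-1.1919+a*np.pi/2
    w=W([-.04,-.042*np.sin(t),.105+.042*np.cos(t)])
    c=np.linalg.inv(T)@np.r_[Rt.inv().apply(w-s['eef_pos']),1]
    v=np.array([c[0],-c[1],-c[2]]); ang=np.arctan2(np.hypot(v[0],v[1]),v[2]); u=v[:2]/np.hypot(v[0],v[1])*ang
    print(a,f[0][0]*u[0]+f[0][2],f[1][1]*u[1]+f[1][2])
```

```text
[-0.02199868 -0.17780516 -0.03607239] [-0.23010036  0.17896708  0.00162539] 10.275
[[371.64829954   0.         317.29391539]
 [  0.         371.64829954 242.39907643]
 [  0.           0.           1.        ]] [[-7.61220964e-04  9.59424811e-01  2.81963566e-01  7.27937914e-02]
 [ 9.99999279e-01  4.68487704e-04  1.10560983e-03  5.80036345e-05]
 [ 9.28653035e-04  2.81964204e-01 -9.59424476e-01 -1.22717331e-01]
 [ 0.00000000e+00  0.00000000e+00  0.00000000e+00  1.00000000e+00]]
0 256.33553648472247 339.160010501407
1 317.9864619663382 348.2394850060577
2 379.5075385233572 339.1707642965105
3 317.88835461985616 334.16870007886286
```

View pics/w1.png

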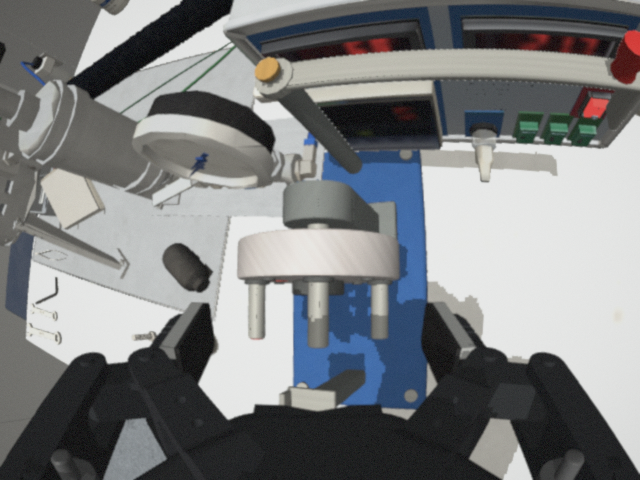

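The wrist view confirms the model. Pin tips are seen at (257,338), (318,346) and (380,338), and predicted within about 2 px. I'll grip the top pin and sweep it both ways, logging the torque.

```bash
cat >> h.py <<'E'
def meas():
    s=arm.read_state(); d=Rs.inv().apply(s['eef_pos']-[X,Y,0])-[0,0,.105]; F=Rs.inv().apply(-s['force'])
    return np.arctan2(-d[1],d[2]), d[1]*F[2]-d[2]*F[1], np.hypot(d[1],d[2]), s
def sweep(a,b,step=.1,v=.025):
    out=[]
    for t in np.linspace(a,b,max(2,int(abs(b-a)/step)+1))[1:]:
        p,r=pin(t); arm.movel(p,v,r); m=meas(); out.append((t,m[0],m[1],m[2]))
    return np.array(out)
E
python3 - <<'E'
from h import *
th=-1.1919+np.pi/2
arm.movel(pin(th)[0],.08); s=arm.read_state(); print(s['force'])
arm.grab(50); a,t,r,s=meas(); print(a,t,r,s['opening'],s['grip_force'],s['force'],s['time_s'])
o=sweep(th,.9); print(o.round(3)); print(arm.read_state()['time_s'])
arm.pause(.1); a,t,r,s=meas(); print(a,t,r,s['time_s'])
o=sweep(.9,.6); print(o.round(3)); s=arm.read_state(); print(s['time_s'],s['opening'],s['force'])
E
```

```text
[-0.14342805 -0.71676061 -0.26667754]
0.37893057908694866 -0.01712047041936239 0.04217301505755207 0.010620783571078473 48.640682101249695 [-1.87905621 -1.5320331   2.22272836] 12.0
[[0.483 0.467 0.177 0.042]
 [0.587 0.571 0.197 0.042]
 [0.692 0.677 0.192 0.042]
 [0.796 0.783 0.19  0.042]
 [0.9   0.89  0.167 0.042]]
13.625
0.8892233690504474 0.1688976505255685 0.04219081137467579 13.725
[[0.8   0.792 0.104 0.042]
 [0.7   0.694 0.071 0.042]
 [0.6   0.595 0.029 0.042]]
14.675 0.010311416526786243 [-5.01976895 -3.54505478  5.6440478 ]
```

```bash
cat >> h.py <<'E'
def sweep2(a,b,n,k=0.,v=.03,log=None):
    for t in np.linspace(a,b,n+1)[1:]:
        p,r=pin(t,k=k); arm.movel(p,v,r); m=meas(); s=m[3]
        log.append(np.r_[t,m[0],m[1],np.sign(b-a),s['force'],s['torque'],s['eef_pos'],s['ee_rot'],s['time_s']])
E
python3 - <<'E'
from h import *
arm.grab(30); L=[]
p,r=pin(.6,k=0); arm.movel(p,.05,r)
sweep2(.6,.85,2,log=L); sweep2(.85,-.8,14,log=L); sweep2(-.8,.85,14,log=L)
L=np.array(L); np.save("L.npy",L); print(L[:,[0,1,2,3,4,5,6,7]].round(3)); s=arm.read_state(); print(s['time_s'],s['opening'])
E
```

```text
[[ 7.2500e-01  6.4700e-01  7.7900e-01  1.0000e+00 -1.3492e+01  9.3450e+00
   1.6691e+01  1.8580e+00]
 [ 8.5000e-01  7.7100e-01  8.4000e-01  1.0000e+00 -1.3974e+01  9.0700e+00
   1.8295e+01  1.9850e+00]
 [ 7.3200e-01  7.0900e-01  3.6000e-01 -1.0000e+00 -1.2450e+00  6.0530e+00
   6.1780e+00  1.0630e+00]
 [ 6.1400e-01  6.3900e-01 -7.6000e-02 -1.0000e+00  6.4780e+00  5.8900e-01
  -2.9430e+00 -2.2700e-01]
 [ 4.9600e-01  5.5000e-01 -2.9500e-01 -1.0000e+00  9.2120e+00 -4.7560e+00
  -4.2650e+00 -1.1370e+00]
 [ 3.7900e-01  4.4000e-01 -3.8300e-01 -1.0000e+00  7.6650e+00 -8.5990e+00
  -1.4350e+00 -1.5610e+00]
 [ 2.6100e-01  3.2800e-01 -4.3200e-01 -1.0000e+00  3.7680e+00 -1.1162e+01
   2.3490e+00 -1.9240e+00]
 [ 1.4300e-01  2.1800e-01 -5.2100e-01 -1.0000e+00 -5.3100e-01 -1.4013e+01
   6.7420e+00 -2.3260e+00]
 [ 2.5000e-02  9.3000e-02 -5.0500e-01 -1.0000e+00 -8.3450e+00 -1.3848e+01
   1.4274e+01 -2.1170e+00]
 [-9.3000e-02 -1.5000e-02 -5.9200e-01 -1.0000e+00 -5.8140e+00 -1.4117e+01
   1.3534e+01 -2.3590e+00]
 [-2.1100e-01 -1.3800e-01 -5.4500e-01 -1.0000e+00 -4.9560e+00 -1.1435e+01
   1.3477e+01 -2
[... 1256 characters left out ...]
e-01  1.0000e+00 -4.7280e+00  1.8122e+01
   1.0365e+01  3.0490e+00]
 [ 2.6100e-01  1.6500e-01  8.9700e-01  1.0000e+00 -1.0702e+01  1.6634e+01
   1.7220e+01  2.7250e+00]
 [ 3.7900e-01  2.7700e-01  9.1100e-01  1.0000e+00 -9.0150e+00  1.6009e+01
   1.6809e+01  2.8890e+00]
 [ 4.9600e-01  3.9800e-01  8.5900e-01  1.0000e+00 -6.6190e+00  1.4200e+01
   1.5690e+01  2.6370e+00]
 [ 6.1400e-01  5.1500e-01  8.7800e-01  1.0000e+00 -7.0060e+00  1.3853e+01
   1.5806e+01  2.6150e+00]
 [ 7.3200e-01  6.5900e-01  6.7500e-01  1.0000e+00 -4.7500e-01  1.2880e+01
   9.5830e+00  1.9170e+00]
 [ 8.5000e-01  7.7700e-01  6.6100e-01  1.0000e+00 -1.9240e+00  1.2162e+01
   1.0108e+01  2.0000e+00]]
25.2 0.010170633937632501
```

Run:
```python
from h import *
L=np.load("L.npy"); 
th,tau,d=L[:,1],L[:,2],L[:,3]
F=Rs.inv().apply(L[:,4:7]); T=Rs.inv().apply(L[:,7:10])
tz=Rs.inv().apply(R.from_rotvec(L[:,13:16]).apply([0,0,1]))
c=np.cross(tz,F)
for j in (1,2):
  A=np.c_[c[:,j],np.ones(len(c))]; s=np.linalg.lstsq(A,T[:,j],rcond=None); print(j,s[0],np.std(T[:,j]-A@s[0]))
m=np.ones(len(L),bool); m[[2,3,4,5,16,17,18]]=0
y=tau-T[:,0]
for Lf in (None,.15,.16,.17,.18,.19):
  if Lf is None:
    A=np.c_[np.cos(th),np.sin(th),np.ones(len(th)),d,-c[:,0]]; yy=y
  else: A=np.c_[np.cos(th),np.sin(th),np.ones(len(th)),d]; yy=y+Lf*c[:,0]
  s=np.linalg.lstsq(A[m],yy[m],rcond=None)[0]; print(Lf,s.round(3),np.std((yy-A@s)[m]))
  if Lf: print((yy[m]).round(2))
```

```text
1 [0.15609289 0.18008069] 0.08421126574672089
2 [ 0.16719816 -0.0266148 ] 0.04989361655532147
None [-0.219  0.038  0.306  0.098  0.143] 0.11300158740671744
0.15 [-0.163  0.021  0.266  0.187] 0.11348537147976138
[ 0.31  0.2  -0.03 -0.08 -0.19 -0.1   0.04  0.03 -0.2  -0.19 -0.01 -0.03
  0.41  0.28  0.24  0.04  0.32  0.55  0.3   0.25  0.23  0.55  0.38]
0.16 [-0.086 -0.003  0.211  0.312] 0.11574335949646228
[ 0.4   0.3  -0.13 -0.2  -0.31 -0.22 -0.06 -0.07 -0.29 -0.28 -0.1  -0.13
  0.53  0.41  0.39  0.18  0.48  0.71  0.46  0.38  0.37  0.67  0.5 ]
0.17 [-0.009 -0.026  0.155  0.436] 0.1197456565404761
[ 0.5   0.4  -0.24 -0.33 -0.42 -0.34 -0.16 -0.17 -0.37 -0.38 -0.2  -0.23
  0.64  0.54  0.54  0.33  0.65  0.87  0.61  0.52  0.5   0.78  0.61]
0.18 [ 0.068 -0.05   0.099  0.56 ] 0.12532525889957913
[ 0.6   0.49 -0.34 -0.45 -0.54 -0.46 -0.26 -0.28 -0.45 -0.47 -0.29 -0.33
  0.75  0.67  0.7   0.47  0.82  1.03  0.76  0.65  0.63  0.9   0.72]
0.19 [ 0.146 -0.074  0.043  0.684] 0.1322827276757547
[ 0.7   0.59 -0.45 -0.58 -0.66 -0.58 -0.36 -0.38 -0.54 -0.56 -0.39 -0.43
  0.87  0.8   0.85  0.61  0.99  1.19  0.92  0.79  0.76  1.02  0.83]
```

The gripped data are contaminated by pad friction. A cleaner way is to push the pin one-sided with the open fingers, since that contact carries no moment.

```bash
cat >> h.py <<'E'
def toff(th,sg,z=0.,gap=0.):
    "TCP pos to push the pin at th towards sg*y with the open finger"
    return W([-.026,-.042*np.sin(th)+sg*(.0365-gap),.105+.042*np.cos(th)+z])
def push(ths,sg,f0,v=.045):
    out=[]
    for t in ths:
        arm.movel(toff(t,sg),v); f=[]
        for _ in range(3): arm.pause(.04); s=arm.read_state(); f.append(s['force'])
        d=Rs.inv().apply(s['eef_pos']-[X,Y,0]); py=d[1]-sg*.0365
        th=np.arcsin(np.clip(-py/.042,-1,1)); F=Rs.inv().apply(-(np.mean(f,0)-f0))
        pz=.042*np.cos(th); out.append((t,th,(py-sg*.006)*F[2]-pz*F[1],F[0],F[1],F[2],sg))
    return np.array(out)
E
python3 - <<'E'
from h import *
p,r=pin(.5,k=0); arm.movel(p,.05,r); p,r=pin(.2,k=0); arm.movel(p,.05,r)
print(meas()[0]); th0=meas()[0]
arm.release(); arm.movel(toff(th0,1,gap=.006),.15); arm.pause(.1)
s=arm.read_state(); f0=s['force']; print(f0,s['opening'],s['time_s'])
o=push(np.linspace(th0,-.8,8),1,f0); print(o.round(3)); np.save("P1.npy",o)
s=arm.read_state(); print(s['time_s'],s['opening'])
E
```

```text
0.2540902249824364
[-0.03609214  0.6214059   0.10219618] 0.08572285212196655 27.2
[[ 0.254  0.256 -0.041  0.517  0.861  0.355  1.   ]
 [ 0.104  0.112 -0.156  1.353  4.542 -3.163  1.   ]
 [-0.047 -0.046 -0.16  -0.477  4.095 -2.793  1.   ]
 [-0.198 -0.199 -0.154 -0.115  3.629 -2.09   1.   ]
 [-0.348 -0.349 -0.164  0.178  3.591 -2.626  1.   ]
 [-0.499 -0.498 -0.205 -0.831  4.601 -2.539  1.   ]
 [-0.649 -0.646 -0.216 -1.311  5.163 -2.241  1.   ]
 [-0.8   -0.793 -0.238 -1.704  6.02  -2.54   1.   ]]
30.525 0.0855290374778584
```

Run:
```python
from h import *
th=-.793
arm.movel(toff(th,1,gap=.006),.15); arm.movel(toff(th,1,z=.025,gap=.006),.15); arm.movel(toff(th,-1,z=.025,gap=.01),.2); arm.movel(toff(th,-1,gap=.01),.15); arm.pause(.1)
s=arm.read_state(); f0=s['force']; print(f0,s['time_s'])
o=push(np.linspace(-.72,.85,11),-1,f0); print(o.round(3)); np.save("P2.npy",o)
print(arm.read_state()['time_s'])
P=np.vstack([np.load("P1.npy")[1:],o[1:]]); th=P[:,1]; d=-P[:,6]
for A,y in ((np.c_[np.cos(th),np.sin(th),d],P[:,2]),(np.c_[np.cos(th),np.sin(th)],P[:,2]-.3*d)):
    s=np.linalg.lstsq(A,y,rcond=None)[0]; print(s,np.hypot(*s[:2]),np.arctan2(s[1],s[0]),np.std(y-A@s))
```

```text
[-0.25074952  0.16354135  0.41508471] 31.9417
[[-7.2000e-01 -7.4400e-01  1.1000e-01  1.4700e+00 -5.9890e+00 -2.1870e+00
  -1.0000e+00]
 [-5.6300e-01 -6.1200e-01  2.6600e-01  2.0180e+00 -1.0372e+01 -3.0010e+00
  -1.0000e+00]
 [-4.0600e-01 -4.7200e-01  3.6000e-01  4.7430e+00 -1.3966e+01 -6.4810e+00
  -1.0000e+00]
 [-2.4900e-01 -3.2300e-01  4.1500e-01  7.9350e+00 -1.5444e+01 -1.0349e+01
  -1.0000e+00]
 [-9.2000e-02 -1.5500e-01  4.4100e-01  3.9670e+00 -1.4153e+01 -1.1708e+01
  -1.0000e+00]
 [ 6.5000e-02  1.5000e-02  4.8600e-01  2.0880e+00 -1.2936e+01 -1.0660e+01
  -1.0000e+00]
 [ 2.2200e-01  1.7800e-01  4.9500e-01  1.2250e+00 -1.1627e+01 -9.6870e+00
  -1.0000e+00]
 [ 3.7900e-01  3.3900e-01  4.5500e-01  2.0200e-01 -9.7820e+00 -8.5140e+00
  -1.0000e+00]
 [ 5.3600e-01  4.9600e-01  4.6600e-01 -3.2300e-01 -9.7570e+00 -7.5660e+00
  -1.0000e+00]
 [ 6.9300e-01  6.5000e-01  4.5600e-01 -1.1090e+00 -9.9640e+00 -6.3200e+00
  -1.0000e+00]
 [ 8.5000e-01  7.9900e-01  4.4100e-01 -2.1750e+00 -1.0344e+01 -5.7360e+00
  -1.0000e+00]]
36.7417
[0.15077505 0.10345106 0.28562979] 0.18285304853598924 0.6013554507500223 0.02959537700365017
[0.14657168 0.08780896] 0.17086155140828224 0.5397467418664046 0.032123595161821776
```

```bash
cat >> h.py <<'E'
def switch(th,s0,s1,th1=None,g=.006):
    th1=th if th1 is None else th1
    arm.movel(toff(th,s0,gap=.006),.2); arm.movel(toff(th,s0,z=.025,gap=.006),.2)
    arm.movel(toff(th1,s1,z=.025,gap=g),.25); arm.movel(toff(th1,s1,gap=g),.2); arm.pause(.08)
    return arm.read_state()['force']
E
python3 - <<'E'
from h import *
f0=switch(.80,-1,1); print(f0)
a=push([.79,.65,.5,.35,.2,-.1,-.45,-.8],1,f0,.06); print(a[:,[1,2,3,4,5]].round(3)); np.save("P3.npy",a)
print(arm.read_state()['time_s'])
th=a[-1,1]
f0=switch(th,1,1,th+np.pi/2,.008)
b=push([.75,.65,.5,.35,.2],1,f0,.06); print(b[:,[1,2,3,4,5]].round(3)); np.save("P4.npy",b)
print(arm.read_state()['time_s'])
E
```

```text
[-0.36492579 -0.17485436  0.04582171]
[[ 0.786 -0.008 -0.91   0.077  0.161]
 [ 0.657 -0.031  0.376  2.713 -1.871]
 [ 0.518 -0.094  1.473  5.331 -3.768]
 [ 0.365 -0.115  0.707  5.052 -3.97 ]
 [ 0.205 -0.133 -0.883  4.345 -3.145]
 [-0.102 -0.119 -0.871  2.936 -1.919]
 [-0.452 -0.129 -1.019  2.646 -2.331]
 [-0.789 -0.174 -3.232  4.427 -1.812]]
41.4417
[[  0.758  -0.082   2.868   5.653  -2.607]
 [  0.677  -0.196   3.095   8.333  -2.379]
 [  0.543  -0.275   5.448  11.592  -5.118]
 [  0.404  -0.357   6.872  14.093  -8.33 ]
 [  0.25   -0.379   5.897  13.379 -10.123]]
44.6667
```

Run:
```python
from h import *
f0=switch(.25,1,-1)
b=push([.25,.36,.48,.6,.72],-1,f0,.06); print(b[:,[1,2,3,4,5]].round(3)); np.save("P5.npy",b)
print(arm.read_state()['time_s'])
P1,P2,P3,P4,P5=[np.load(f"P{i}.npy") for i in range(1,6)]
for Q in (P4,P5): Q[:,1]-=np.pi/2
P=np.vstack([P1[1:],P2[3:],P3[2:],P4[3:],P5[2:]]); th=P[:,1]; d=-P[:,6]
from scipy.optimize import least_squares
f=lambda p:(p[0]*np.cos(th-p[1])+p[2]*d-P[:,2])/.03
for loss in('linear','soft_l1'):
  r=least_squares(f,[.2,.5,.3],loss=loss); print(r.x,np.sqrt(np.diag(np.linalg.inv(r.jac.T@r.jac))),np.std(r.fun)*.03,"final th2",r.x[1])
print(np.c_[th,P[:,2],f(r.x)*.03].round(3))
```

```text
[[ 2.520e-01  3.000e-03  5.440e-01 -3.200e-02 -3.410e-01]
 [ 3.450e-01  2.510e-01  1.449e+00 -5.412e+00 -4.480e+00]
 [ 4.630e-01  2.840e-01  9.360e-01 -5.913e+00 -4.851e+00]
 [ 5.790e-01  2.820e-01  3.000e-01 -6.095e+00 -4.017e+00]
 [ 6.940e-01  3.080e-01 -7.440e-01 -6.790e+00 -4.247e+00]]
47.8167
[0.1845898  0.51243867 0.29007193] [0.0090748  0.05406374 0.00613487] 0.02669762152753482 final th2 0.5124386664688988
[0.18278904 0.52273011 0.29021502] [0.01152435 0.06843322 0.0074738 ] 0.026888586995503717 final th2 0.5227301076189876
[[ 1.120e-01 -1.560e-01  3.300e-02]
 [-4.600e-02 -1.600e-01  2.400e-02]
 [-1.990e-01 -1.540e-01  1.000e-03]
 [-3.490e-01 -1.640e-01 -9.000e-03]
 [-4.980e-01 -2.050e-01  1.100e-02]
 [-6.460e-01 -2.160e-01 -2.000e-03]
 [-7.930e-01 -2.380e-01 -6.000e-03]
 [-3.230e-01  4.150e-01 -3.000e-03]
 [-1.550e-01  4.410e-01 -9.000e-03]
 [ 1.500e-02  4.860e-01 -3.600e-02]
 [ 1.780e-01  4.950e-01 -3.200e-02]
 [ 3.390e-01  4.550e-01  1.500e-02]
 [ 4.960e-01  4.660e-01  7.000e-03]
 [ 6.500e-01  4.560e-01  1.600e-02]
 [ 7.990e-01  4.410e-01  2.500e-02]
 [ 5.180e-01 -9.400e-02 -1.400e-02]
 [ 3.650e-01 -1.150e-01  5.000e-03]
 [ 2.050e-01 -1.330e-01  1.600e-02]
 [-1.020e-01 -1.190e-01 -2.300e-02]
 [-4.520e-01 -1.290e-01 -5.900e-02]
 [-7.890e-01 -1.740e-01 -6.900e-02]
 [-1.167e+00 -3.570e-01  4.500e-02]
 [-1.321e+00 -3.790e-01  3.900e-02]
 [-1.107e+00  2.840e-01 -5.000e-03]
 [-9.910e-01  2.820e-01  1.800e-02]
 [-8.770e-01  3.080e-01  1.400e-02]]
```

Run:
```python
from h import *
import cv2
arm.movel(toff(.694,-1,gap=.006),.2); arm.movel(toff(.694,-1,z=.06,gap=.03),.25)
p,r=pin(.694,rad=.085); arm.movep(p,r); arm.movel(pin(.694)[0],.1)
arm.grab(40); a,_,rr,s=meas(); print(a,rr,s['opening'],s['time_s'])
c=.52
for _ in range(3):
    p,r=pin(c); arm.movel(p,.05,r); arm.pause(.2); a,_,rr,s=meas(); print(c,a,rr,s['force'],s['opening'],s['grip_force'],s['time_s'])
    if abs(a-.52)<.02: break
    c+=.52-a
i=arm.get_image("side"); cv2.imwrite("pics/side2.png",cv2.resize(i["color"][190:370,240:420,::-1],None,fx=3.3,fy=3.3))
```

```text
0.6885779731884112 0.042272009807177886 0.010683884892757284 50.5167
0.52 0.5246549677096273 0.04196653166522422 [-1.09119403 -1.91951725  0.088184  ] 0.010744032133727864 40.68082630634308 51.0417
```

View pics/side2.png

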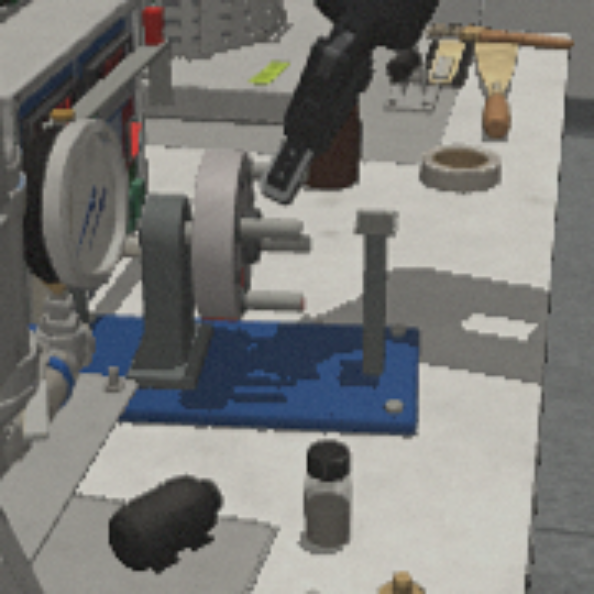

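The fingers hold the upper-right pin at (275,190) and the red tip is at the bottom, (300,305), as predicted. The hasp is clear, and the vial and bottle are standing.

```bash
python3 -c "
from station import arm
print(arm.sign_off())"
```

```text
the job is handed in; nothing more can be done
None
```

I handed the job in, but no verdict came back: the hasp is swung to about 1.45 rad, and a pin is gripped at 40 N with the drum at rest. The heavy side is straight down by my fit (about ±0.07 rad, limit 0.3), and the bottle and vial are still standing.

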